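# Load a fixed-angle centrifuge rotor in balance

### The job

Load the centrifuge rotor for a balanced run: put the two tubes of equal weight fully home in pockets directly opposite each other, turning the rotor by its knob as you need. The three tubes look alike but one is underfilled and clearly lighter - feel their weight, and leave or put the light one back standing in the rack. Do not lay or tip a tube over, and leave the amber bottle and the timer where they are.

Things in the scene. Friction and masses are not known exactly. Their poses are not given: they have to be found in the camera images.
- tube_1: One of three closed, opaque off-white centrifuge tubes that look alike, 124 mm long: body 42 mm in diameter with a rounded foot, ribbed cap 40 mm in diameter from 96 to 124 mm above the foot. Stands in the rack at the start. Two of the three weigh 300 g each, one is underfilled and weighs 60 to 100 g; this can only be felt. Origin: centre of the foot's underside; z along the tube to the cap.
- tube_2: One of three closed, opaque off-white centrifuge tubes that look alike, 124 mm long: body 42 mm in diameter with a rounded foot, ribbed cap 40 mm in diameter from 96 to 124 mm above the foot. Stands in the rack at the start. Two of the three weigh 300 g each, one is underfilled and weighs 60 to 100 g; this can only be felt. Origin: centre of the foot's underside; z along the tube to the cap.
- tube_3: One of three closed, opaque off-white centrifuge tubes that look alike, 124 mm long: body 42 mm in diameter with a rounded foot, ribbed cap 40 mm in diameter from 96 to 124 mm above the foot. Stands in the rack at the start. Two of the three weigh 300 g each, one is underfilled and weighs 60 to 100 g; this can only be felt. Origin: centre of the foot's underside; z along the tube to the cap.
- pocket_0 (a point): Rotor pocket, straight across from pocket_2: a bore 46 mm in diameter, 78 mm deep to its flat floor. Origin: centre of the mouth, 78 mm from the rotor's axis. z points out along the bore, leaning 25 degrees from vertical towards the rotor's axis; x points away from the axis, up along the dished face. A tube fully home has its foot 78 mm below the origin along z and stands 46 mm out of the mouth.
- pocket_1 (a point): Rotor pocket, straight across from pocket_3: a bore 46 mm in diameter, 78 mm deep to its flat floor. Origin: centre of the mouth, 78 mm from the rotor's axis. z points out along the bore, leaning 25 degrees from vertical towards the rotor's axis; x points away from the axis, up along the dished face. A tube fully home has its foot 78 mm below the origin along z and stands 46 mm out of the mouth.
- pocket_2 (a point): Rotor pocket, straight across from pocket_0: a bore 46 mm in diameter, 78 mm deep to its flat floor. Origin: centre of the mouth, 78 mm from the rotor's axis. z points out along the bore, leaning 25 degrees from vertical towards the rotor's axis; x points away from the axis, up along the dished face. A tube fully home has its foot 78 mm below the origin along z and stands 46 mm out of the mouth.
- pocket_3 (a point): Rotor pocket, straight across from pocket_1: a bore 46 mm in diameter, 78 mm deep to its flat floor. Origin: centre of the mouth, 78 mm from the rotor's axis. z points out along the bore, leaning 25 degrees from vertical towards the rotor's axis; x points away from the axis, up along the dished face. A tube fully home has its foot 78 mm below the origin along z and stands 46 mm out of the mouth.
- knob_top (a point): Centre of the top of the black fluted knob on the rotor's axis: 40 mm in diameter, 32 mm tall, fixed to the rotor, so turning it turns the rotor. The rotor is a dark grey dished cone 295 mm in diameter on a low stand: hub flat 72 mm across and 130 mm above the worktop, from there the face rises at 25 degrees to the rim, 112 mm from the axis and 166 mm high. z up.
- rotor_stand: Grey stand that carries the rotor, fixed to the worktop: a square foot plate 210 x 210 x 18 mm and a short column on the rotor's axis. Origin: centre of its underside, on the rotor's axis.
- rotor (a joint): Angle of the rotor about its vertical axis, rad, growing anticlockwise seen from above; at 0 pocket_0 points along the stand's x axis. It turns freely without end, with slight friction, and yields to a push.
- well_0 (a point): One of the three wells of the tube rack, 46 mm in diameter, in a row 66 mm apart. Origin: centre of the well on the rack's floor, where a tube's foot stands (8 mm above the worktop); x along the row, z up.
- well_1 (a point): One of the three wells of the tube rack, 46 mm in diameter, in a row 66 mm apart. Origin: centre of the well on the rack's floor, where a tube's foot stands (8 mm above the worktop); x along the row, z up.
- well_2 (a point): One of the three wells of the tube rack, 46 mm in diameter, in a row 66 mm apart. Origin: centre of the well on the rack's floor, where a tube's foot stands (8 mm above the worktop); x along the row, z up.
- rack: White plastic tube rack, 216 x 74 x 63 mm, fixed to the worktop; a floor 8 mm thick and an upper plate (top at 60 mm) with three wells in a row along its x axis. Origin: centre of its underside.
- amber_bottle: Brown bottle with a black cap, 56 mm in diameter and 120 mm tall, standing near the rotor; a bystander. Origin: centre of its underside.
- timer: Small white laboratory timer, 70 x 64 x 20 mm, lying near the rotor; a bystander. Origin: centre of its underside.

How it is judged (in metres and radians):
At the end, for the whole second after the job is handed in: The two 300 g tubes are in opposite pockets, fully home (foot within 5 mm of the floor, axis within 0.1 rad of the bore), resting there with over 2 N, which the light tube never does; the light tube stands in a rack well (foot within 8 mm of the well's point); all at rest (((contact force between each of tube_1, tube_2 and rotor_stand above 2 N and (distance between tube_3 and well_0 below 0.008 m or distance between tube_3 and well_1 below 0.008 m or distance between tube_3 and well_2 below 0.008 m) and ((z of tube_1 in the frame of pocket_0 below -0.073 m and distance between tube_1 and pocket_0 below 0.083 m and angle between the z axis of tube_1 and the z axis of pocket_0, either way round below 0.1 rad and z of tube_2 in the frame of pocket_2 below -0.073 m and distance between tube_2 and pocket_2 below 0.083 m and angle between the z axis of tube_2 and the z axis of pocket_2, either way round below 0.1 rad) or (z of tube_1 in the frame of pocket_1 below -0.073 m and distance between tube_1 and pocket_1 below 0.083 m and angle between the z axis of tube_1 and the z axis of pocket_1, either way round below 0.1 rad and z of tube_2 in the frame of pocket_3 below -0.073 m and distance between tube_2 and pocket_3 below 0.083 m and angle between the z axis of tube_2 and the z axis of pocket_3, either way round below 0.1 rad) or (z of tube_1 in the frame of pocket_2 below -0.073 m and distance between tube_1 and pocket_2 below 0.083 m and angle between the z axis of tube_1 and the z axis of pocket_2, either way round below 0.1 rad and z of tube_2 in the frame of pocket_0 below -0.073 m and distance between tube_2 and pocket_0 below 0.083 m and angle between the z axis of tube_2 and the z axis of pocket_0, either way round below 0.1 rad) or (z of tube_1 in the frame of pocket_3 below -0.073 m and distance between tube_1 and pocket_3 below 0.083 m and angle between the z axis of tube_1 and the z axis of pocket_3, either way round below 0.1 rad and z of tube_2 in the frame of pocket_1 below -0.073 m and distance between tube_2 and pocket_1 below 0.083 m and angle between the z axis of tube_2 and the z axis of pocket_1, either way round below 0.1 rad))) or (contact force between each of tube_1, tube_3 and rotor_stand above 2 N and (distance between tube_2 and well_0 below 0.008 m or distance between tube_2 and well_1 below 0.008 m or distance between tube_2 and well_2 below 0.008 m) and ((z of tube_1 in the frame of pocket_0 below -0.073 m and distance between tube_1 and pocket_0 below 0.083 m and angle between the z axis of tube_1 and the z axis of pocket_0, either way round below 0.1 rad and z of tube_3 in the frame of pocket_2 below -0.073 m and distance between tube_3 and pocket_2 below 0.083 m and angle between the z axis of tube_3 and the z axis of pocket_2, either way round below 0.1 rad) or (z of tube_1 in the frame of pocket_1 below -0.073 m and distance between tube_1 and pocket_1 below 0.083 m and angle between the z axis of tube_1 and the z axis of pocket_1, either way round below 0.1 rad and z of tube_3 in the frame of pocket_3 below -0.073 m and distance between tube_3 and pocket_3 below 0.083 m and angle between the z axis of tube_3 and the z axis of pocket_3, either way round below 0.1 rad) or (z of tube_1 in the frame of pocket_2 below -0.073 m and distance between tube_1 and pocket_2 below 0.083 m and angle between the z axis of tube_1 and the z axis of pocket_2, either way round below 0.1 rad and z of tube_3 in the frame of pocket_0 below -0.073 m and distance between tube_3 and pocket_0 below 0.083 m and angle between the z axis of tube_3 and the z axis of pocket_0, either way round below 0.1 rad) or (z of tube_1 in the frame of pocket_3 below -0.073 m and distance between tube_1 and pocket_3 below 0.083 m and angle between the z axis of tube_1 and the z axis of pocket_3, either way round below 0.1 rad and z of tube_3 in the frame of pocket_1 below -0.073 m and distance between tube_3 and pocket_1 below 0.083 m and angle between the z axis of tube_3 and the z axis of pocket_1, either way round below 0.1 rad))) or (contact force between each of tube_2, tube_3 and rotor_stand above 2 N and (distance between tube_1 and well_0 below 0.008 m or distance between tube_1 and well_1 below 0.008 m or distance between tube_1 and well_2 below 0.008 m) and ((z of tube_2 in the frame of pocket_0 below -0.073 m and distance between tube_2 and pocket_0 below 0.083 m and angle between the z axis of tube_2 and the z axis of pocket_0, either way round below 0.1 rad and z of tube_3 in the frame of pocket_2 below -0.073 m and distance between tube_3 and pocket_2 below 0.083 m and angle between the z axis of tube_3 and the z axis of pocket_2, either way round below 0.1 rad) or (z of tube_2 in the frame of pocket_1 below -0.073 m and distance between tube_2 and pocket_1 below 0.083 m and angle between the z axis of tube_2 and the z axis of pocket_1, either way round below 0.1 rad and z of tube_3 in the frame of pocket_3 below -0.073 m and distance between tube_3 and pocket_3 below 0.083 m and angle between the z axis of tube_3 and the z axis of pocket_3, either way round below 0.1 rad) or (z of tube_2 in the frame of pocket_2 below -0.073 m and distance between tube_2 and pocket_2 below 0.083 m and angle between the z axis of tube_2 and the z axis of pocket_2, either way round below 0.1 rad and z of tube_3 in the frame of pocket_0 below -0.073 m and distance between tube_3 and pocket_0 below 0.083 m and angle between the z axis of tube_3 and the z axis of pocket_0, either way round below 0.1 rad) or (z of tube_2 in the frame of pocket_3 below -0.073 m and distance between tube_2 and pocket_3 below 0.083 m and angle between the z axis of tube_2 and the z axis of pocket_3, either way round below 0.1 rad and z of tube_3 in the frame of pocket_1 below -0.073 m and distance between tube_3 and pocket_1 below 0.083 m and angle between the z axis of tube_3 and the z axis of pocket_1, either way round below 0.1 rad)))) and velocity of joint rotor between -0.05 and 0.05 rad/s and linear speed of each of tube_1, tube_2, tube_3 below 0.02 m/s); the robot touches nothing.
It fails at once if a tube is tipped over (more than 0.9 rad from upright) (angle between tube_1's own z axis and vertical above 0.9 rad).
It fails at once if a tube is tipped over (more than 0.9 rad from upright) (angle between tube_2's own z axis and vertical above 0.9 rad).
It fails at once if a tube is tipped over (more than 0.9 rad from upright) (angle between tube_3's own z axis and vertical above 0.9 rad).
It fails at once if the amber bottle is pushed away by more than 25 mm or tipped (distance of amber_bottle from where it was at the start of the episode above 0.025 m or angle between amber_bottle's own z axis and vertical above 0.5 rad).
It fails at once if the timer is pushed away by more than 25 mm (distance of timer from where it was at the start of the episode above 0.025 m).
It also fails if it takes over 72 s, if anything falls off the work surface, if the arm or the gripper's body presses on something with over 40 N, if the wrist force passes 120 N, or if a joint passes its speed limit or range.

### The arm

A 6-joint arm with a two-finger parallel gripper is mounted at the origin on a cart in front of the work surface, level with it; the furniture and walls round the work are solid. World frame = base frame: x ahead of the robot, y to its left, z up, the work surface at z = 0. Lengths are in mm, angles in rad, forces in N, time in s.
With the tool pointing down it reaches from about 250 to 800 mm from the base axis. Payload 3.9 kg.
Tool frame: the origin (TCP) lies on the centre line of the jaws, within the pads' length; the fingertips stand 19 mm ahead of it and the grasp point (between the pads) is the TCP; z points along the fingers, y is the line along which they close (so a half turn about z gives the same grasp; the last joint's range is limited). The gripper opens to 85 mm and grips with 20 to 120 N. Pads are 22 mm wide; open, the fingers measure 114 mm over their backs; the gripper's body (76 mm by 85 mm) begins 54 mm behind the grasp point. The pads swing forward as they close: fully open they stand 13 mm farther back than shut.
Start: joints at [1.284, 0.26, -0.138, 1.173, 0, 1.571], TCP at [148.51, 503.547, 222.304] pointing down, gripper open.
Joint ranges: [-2.78, 2.78], [-0.83, 1.72], [-1.28, 1.37], [-1.9, 2.12], [-1.57, 1.48], [-3.14, 3.14]. Speed limits (rad/s): [2.57, 2.57, 3.14, 3.14, 3.14, 3.14].

### API

Orientations are given as a unit quaternion [x, y, z, w].
In Python, from station import * gives the robot as it stands.
- The arm moves only by the tool carry_out, never from a script. Its argument "increments" is text: rows parted by semicolons, each of 4 numbers parted by spaces: the shift along the tool's x, y, z as a fraction of full scale, then the turn about the tool's z as a fraction of full scale. In form: dx dy dz yaw; .... A call has exactly 10 rows; each row shifts and turns the commanded pose from where the row before left it, along the tool's axes as they then stand; what a row does not reach is not made up. Full scale, the value 1, is 60 mm for a shift and 0.1 rad for a turn. A row lasts 1/8 s, in which the tool goes at most 62.5 mm and 10.7 degrees, less where a joint would pass 70% of its speed; a pose out of reach is approached as far as the arm can. A call with a number of a shift or a turn outside -1 to 1 is refused whole. A call with a gripper value outside its range is refused whole. "gripper" is the closure, from -1 (fully open) to 1 (shut), set as the call begins (left out, the last holds). The fingers move at their own pace and stop on an object; "force" is the grip in N (left out, the last holds). Time passes only in rows, so rows that do not move let the fingers close, or fill a call up. It gives the time, the measured TCP pose, the force, the opening and the grip force at its end, in the units of the state.
- sense(): the state, without advancing time (a new reading comes with each control period).
- get_image(name): name is "side" or "top"; returns the picture (480x640x3 uint8, blue, green, red); there is no depth.
- camera_info(name): a dict with "camera_matrix" (3x3 intrinsics, pixels), "cam_to_world" (4x4, takes a point from camera to world coordinates). Camera axes: x right, y down, z forward; pixel columns grow to the right and rows downward; lengths in mm; the calibration is good to about 2 mm. A picture is of the moment at which its call begins. camera_info takes no time and is no camera call.
- sign_off(): hands the job in; it is judged then, once.
The state is a dict: "time": time; "qpos": joint angles; "qvel": joint speeds; "joint_torque": joint torques, N m; "tcp_pos": TCP position; "eef_rot": TCP orientation; "ft_force": force on the tool from outside, world axes, zero at the start; "torque": the same for the moment, N m; "gripper_width": finger opening in mm; "grasp_force": force on a finger pad.
Only numpy, scipy, OpenCV 4.12 (cv2) and the standard library are available. Lean on these libraries where they do the work, as an engineer would, in place of code of your own. Each camera call takes 0.05 s, during which the arm holds its last target. There are 200 camera calls.

## Working session

There is one attempt and no reset: what is moved stays moved. The work goes in short steps, Python scripts to look and compute and a tool call to move; the robot and the scene stay as the last step left them, time stands still between calls to the robot, and variables do not carry over. Pictures are saved under pics/ and viewed, at most 10 in all, crops included, and the job is handed in when it is done.

Besides the shell and the picture viewer there is one more tool, called after ">>>" by a JSON object that holds its "method" and its "body", one argument or row to a line. carry_out: Moves the arm, as the interface text tells. Shift numbers are shares of 60 mm and turn numbers shares of 0.1 rad, none past 1 either way. Its arguments: {"type":"object","properties":{"increments":{"type":"string"},"gripper":{"type":"number"},"force":{"type":"number"}},"required":["increments"]}

```bash
mkdir -p pics
python3 - <<'E'
from station import *
import cv2,numpy as np
for n in("side","top"):
    im=get_image(n);cv2.imwrite(f"pics/{n}0.png",im)
    c=camera_info(n);print(n,np.round(c["camera_matrix"],1).tolist(),np.round(c["cam_to_world"],3).tolist())
s=sense();print({k:np.round(v,3).tolist() for k,v in s.items()})
E
```

```text
side [[458.0, 0.0, 319.9], [0.0, 458.0, 240.6], [0.0, 0.0, 1.0]] [[-0.922, -0.266, 0.28, 263.979], [-0.386, 0.622, -0.681, 596.979], [0.007, -0.737, -0.676, 770.349], [0.0, 0.0, 0.0, 1.0]]
top [[494.5, 0.0, 310.7], [0.0, 494.5, 237.2], [0.0, 0.0, 1.0]] [[0.026, -0.994, 0.111, 424.49], [-0.999, -0.023, 0.03, -69.402], [-0.027, -0.111, -0.993, 1193.951], [0.0, 0.0, 0.0, 1.0]]
{'time': 0.1, 'qpos': [1.284, 0.261, -0.139, 1.173, -0.0, 1.571], 'qvel': [-0.0, -0.001, 0.003, -0.0, 0.0, 0.0], 'joint_torque': [-0.001, -40.651, 25.453, 0.01, 0.0, -0.0], 'tcp_pos': [148.337, 502.947, 221.547], 'eef_rot': [0.143, 0.99, -0.001, -0.0], 'ft_force': [0.728, 0.497, -1.046], 'torque': [-0.022, 0.017, 0.02], 'grasp_force': 0.0, 'gripper_width': 85.335}
```

View pics/side0.png

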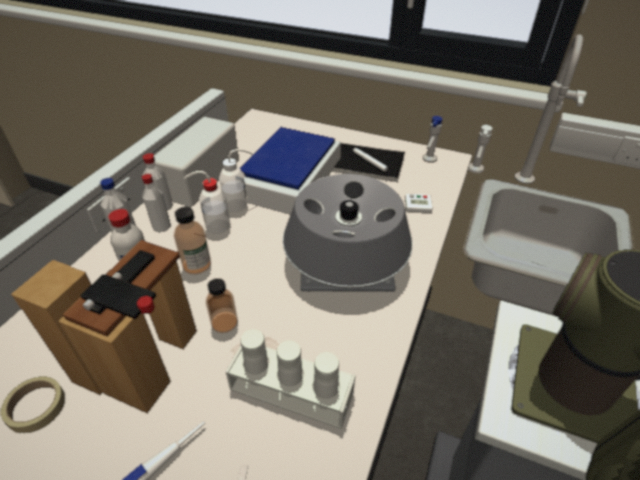

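View pics/top0.png

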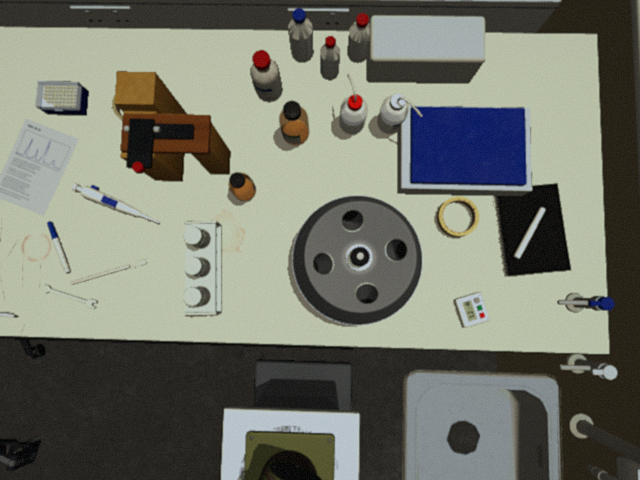

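The top view shows the caps at about (197,236), (198,266) and (197,297), the rotor at (360,257), and pockets at (353,219), (397,250), (367,294) and (323,263). In the side view the caps are at about (252,340), (289,350) and (326,362), with the knob at (348,210).

Run:
```python
import cv2,numpy as np
t=cv2.imread("pics/top0.png");s=cv2.imread("pics/side0.png")
a=cv2.resize(t[180:340,170:430],None,fx=3,fy=3,interpolation=cv2.INTER_CUBIC)
b=cv2.resize(s[320:430,220:370],None,fx=5,fy=5,interpolation=cv2.INTER_CUBIC)
cv2.imwrite("pics/a.png",a);cv2.imwrite("pics/b.png",b)
g=cv2.cvtColor(t,cv2.COLOR_BGR2GRAY)
m=np.zeros_like(g);cv2.circle(m,(360,257),58,255,-1)
# pockets
b=((g<45)&(m>0)).astype(np.uint8)
n,_,st,ce=cv2.connectedComponentsWithStats(b)
for i in range(1,n):
  if st[i,4]>30: print("dark",st[i],np.round(ce[i],1))
h=cv2.HoughCircles(cv2.resize(g[180:340,170:430],None,fx=4,fy=4,interpolation=cv2.INTER_CUBIC),cv2.HOUGH_GRADIENT,1,70,param1=120,param2=18,minRadius=25,maxRadius=50)
for x,y,r in h[0]: print(170+x/4,180+y/4,r/4)
```

```text
dark [343 210  20  15 199] [352.9 217. ]
dark [390 240  17  20 227] [398.7 248.5]
dark [351 248  18  18 194] [359.  256.6]
dark [314 254  18  19 192] [321.4 262.2]
dark [303 259  81  56 185] [334.3 299.3]
dark [360 285  18  18 161] [370.2 295.1]
359.875 256.875 9.7
396.375 249.875 10.4
352.125 220.375 10.325
367.125 294.875 10.9
200.125 267.375 10.225
199.875 296.375 10.175
200.625 238.625 9.75
324.375 263.125 11.225
```

View pics/a.png

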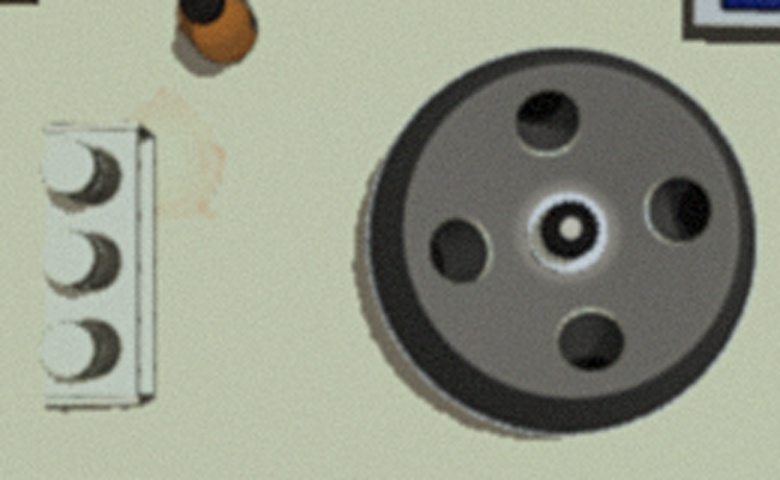

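View pics/b.png

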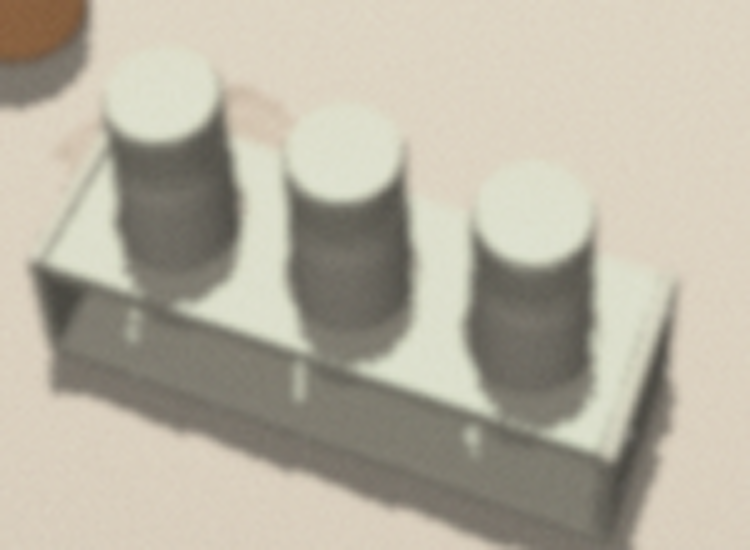

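The crops show the cap-top centres in the top view at (193.3,236), (193.3,266.3) and (193.3,296). In the side view they are at (252.6,338.8), (289.2,350.6) and (327,362.8). The knob spot is at about (360,256) in the top view.

```bash
cat > h.py <<'E'
import numpy as np,cv2
from station import *
def ray(n,p):
    c=camera_info(n);M=np.array(c["cam_to_world"]);K=np.array(c["camera_matrix"])
    d=M[:3,:3]@np.linalg.solve(K,[p[0],p[1],1.]);return M[:3,3],d/np.linalg.norm(d)
def plane(n,p,z):
    o,d=ray(n,p);return o+d*(z-o[2])/d[2]
def tri(pt,ps):
    (o1,d1),(o2,d2)=ray("top",pt),ray("side",ps)
    k=np.linalg.lstsq(np.c_[d1,-d2],o2-o1,rcond=None)[0]
    a,b=o1+k[0]*d1,o2+k[1]*d2;return (a+b)/2,np.linalg.norm(a-b)
def axes():
    from scipy.spatial.transform import Rotation as R
    return R.from_quat(sense()["eef_rot"]).as_matrix()
E
python3 - <<'E'
from h import *
np.set_printoptions(precision=1,suppress=True)
for a,b in [((193.3,236),(252.6,338.8)),((193.3,266.3),(289.2,350.6)),((193.3,296),(327,362.8))]: print(tri(a,b),plane("top",a,132),plane("side",b,132))
k=plane("top",(360,256.2),162);print("knob",k,plane("side",(348.5,206),162))
P=[(352.3,220.3),(396.5,249.8),(367.1,294.0),(323.8,263.2)]
for p in P:
    q=plane("top",p,149.6);d=q-k;print(q,np.hypot(*d[:2]),np.degrees(np.arctan2(d[1],d[0])))
print("bottle",plane("top",(237.5,182),120),"timer",plane("top",(470,309),20))
s=cv2.imread("pics/side0.png")
cv2.imwrite("pics/c.png",cv2.resize(s[170:290,280:415],None,fx=5,fy=5,interpolation=cv2.INTER_CUBIC))
E
```

```text
(array([540.1, 219. , 127.9]), np.float64(0.08196282500315628)) [539.7 217.9 132. ] [538.2 221.4 132. ]
(array([473.8, 215.6, 127.2]), np.float64(0.3900396667886969)) [473.8 214.4 132. ] [472.1 218.4 132. ]
(array([409. , 212.3, 126.2]), np.float64(2.1441301778908834)) [410.1 211.  132. ] [406.6 215.5 132. ]
knob [ 502.1 -142.5  162. ] [ 502.1 -141.3  162. ]
[ 579.3 -125.9  149.6] 78.90150032566045 12.174190919770826
[ 518.5 -220.   149.6] 79.19555905024528 -78.09909281450628
[ 424.2 -159.4  149.6] 79.77140268481668 -167.7670987485742
[486.4 -67.4 149.6] 76.78591064314062 101.82428896279771
bottle [664.  128.6 120. ] timer [ 395.7 -410.3   20. ]
```

View pics/c.png

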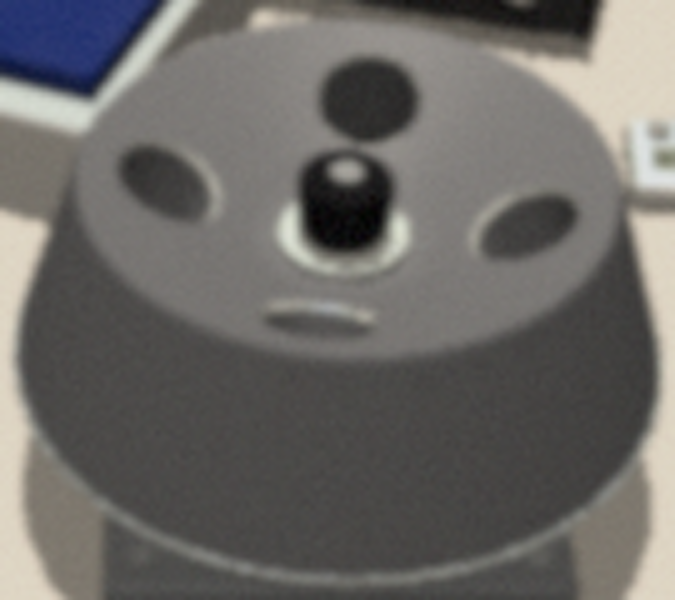

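>>> {"method": "carry_out", "body": {
  "increments": "-0.79 -0.487 0 0;-0.79 -0.487 0 0;-0.79 -0.487 0 0;-0.79 -0.487 0 0;-0.79 -0.487 0 0;-0.79 -0.487 0 0;-0.79 -0.487 0 0;0 0 0 -1;0 0 0 -1;0 0 0 -1",
  "gripper": -1,
  "force": 30
}}

```text
time: 1.35
tcp_pos: [408.7, 213.0, 221.8]
eef_rot: [-0.008, 1.0, -0.0, -0.001]
ft_force: [0.2, 0.0, -0.1]
gripper_width: 85.5
grasp_force: 0.0
```

>>> {"method": "carry_out", "body": {
  "increments": "0 0 0.8 0;0 0 0.6 0;0 0 0.266 0;0 0 0 0;0 0 0 0;0 0 0 0;0 0 0 0;0 0 0 0;0 0 0 0;0 0 0 0"
}}

```text
time: 2.6
tcp_pos: [408.9, 213.5, 122.4]
eef_rot: [-0.007, 1.0, -0.0, 0.0]
ft_force: [0.2, -0.4, 0.0]
gripper_width: 85.3
grasp_force: 0.0
```

>>> {"method": "carry_out", "body": {
  "increments": "0 0 0 0;0 0 0 0;0 0 0 0;0 0 0 0;0 0 0 0;0 0 0 0;0 0 0 0;0 0 0 0;0 0 0 0;0 0 0 0",
  "gripper": 1,
  "force": 30
}}

```text
time: 3.85
tcp_pos: [410.9, 211.4, 125.1]
eef_rot: [-0.006, 1.0, -0.002, 0.003]
ft_force: [-1.8, -9.3, 20.4]
gripper_width: 0.1
grasp_force: 9.8
```

Run:
```python
from h import *
s=get_image("side");t=get_image("top")
a=cv2.resize(s[250:450,200:400],(590,590),interpolation=cv2.INTER_CUBIC)
b=cv2.resize(t[200:330,150:250],(200*1,260),interpolation=cv2.INTER_CUBIC)
c=np.zeros((590,795,3),np.uint8);c[:,:590]=a;c[:260,592:792]=b
cv2.imwrite("pics/d.png",c)
```

```text
(no output)
```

View pics/d.png

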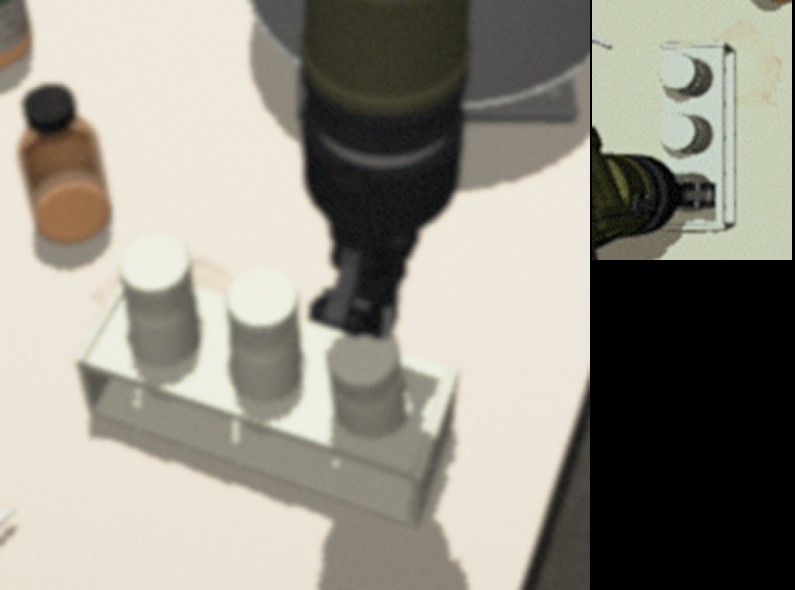

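Run:
```python
from h import *
s=sense();print({k:np.round(v,2).tolist() for k,v in s.items()})
def proj(n,P):
    c=camera_info(n);M=np.linalg.inv(np.array(c["cam_to_world"]));q=np.array(c["camera_matrix"])@(M[:3,:3]@np.array(P)+M[:3,3]);return np.round(q[:2]/q[2],1)
p=s["tcp_pos"]
for z in(-19,0,40): print(proj("side",p+[0,0,z]),proj("top",p+[0,0,z]))
print((np.array(proj("side",p+[0,0,-19]))-[200,250])*2.95)
```

```text
{'time': 3.95, 'qpos': [0.48, 0.22, -0.46, 0.88, -0.01, 0.47], 'qvel': [0.0, 0.0, 0.0, 0.0, 0.0, -0.0], 'joint_torque': [3.47, -26.82, 19.34, -2.34, 2.46, 0.0], 'tcp_pos': [410.93, 211.39, 125.13], 'eef_rot': [-0.01, 1.0, -0.0, 0.0], 'ft_force': [-0.63, -8.6, 19.75], 'torque': [-1.97, 0.23, 0.01], 'grasp_force': 9.84, 'gripper_width': 0.18}
[325.3 368.6] [196.3 295.5]
[325.4 362.2] [194.  295.6]
[325.8 347.9] [189.  295.7]
[369.635 349.87 ]
```

>>> {"method": "carry_out", "body": {
  "increments": "0 0 -0.5 0;0 0 -0.5 0;0 0 -0.5 0;0 0 -0.5 0;0 0 0 0;0 0 0 0;0 0 0 0;0 0 0 0;0 0 0 0;0 0 0 0"
}}

```text
time: 5.2
tcp_pos: [408.8, 213.4, 242.2]
eef_rot: [-0.007, 1.0, -0.0, -0.0]
ft_force: [0.0, -0.4, -0.1]
gripper_width: 0.0
grasp_force: 0.0
```

Run:
```python
from h import *
s=get_image("side");t=get_image("top")
a=cv2.resize(s[240:430,210:390],(560,590),interpolation=cv2.INTER_CUBIC)
b=cv2.resize(t[210:330,170:230],(230,460),interpolation=cv2.INTER_CUBIC)
c=np.zeros((590,795,3),np.uint8);c[:,:560]=a;c[:460,562:792]=b
cv2.imwrite("pics/e.png",c);st=sense();print(st["tcp_pos"],st["ft_force"])
```

```text
[408.8765957  213.50621379 242.29447902] [-0.95027213 -0.00602537 -0.84555837]
```

View pics/e.png

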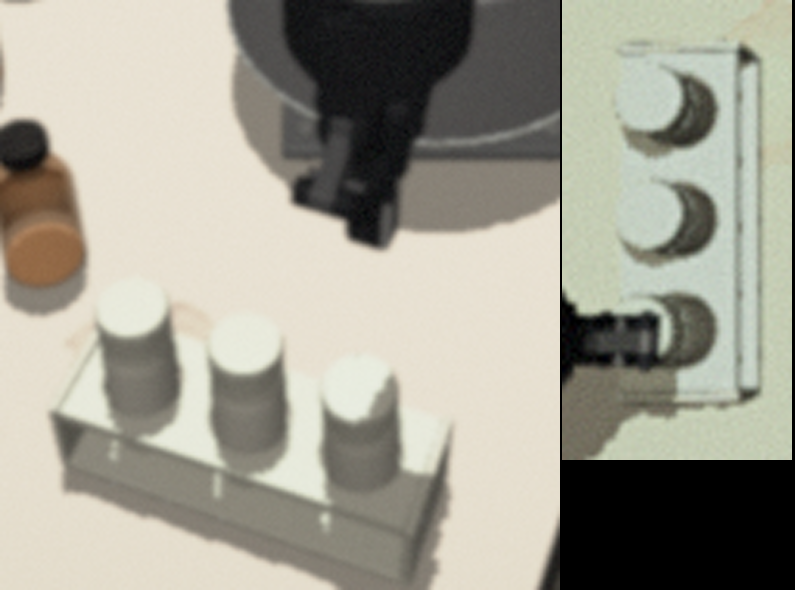

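The third tube is still upright in its well, with its cap at about (326,365). The fingertips sit near the reported TCP, (330,317) in the side view, so the fingers closed on top of the cap. I'll open at height and check the finger geometry.

>>> {"method": "carry_out", "body": {
  "increments": "0 0 0 0;0 0 0 0;0 0 0 0;0 0 0 0;0 0 0 0;0 0 0 0;0 0 0 0;0 0 0 0;0 0 0 0;0 0 0 0",
  "gripper": -1
}}

```text
time: 6.55
tcp_pos: [408.9, 213.5, 242.3]
eef_rot: [-0.007, 1.0, -0.0, -0.0]
ft_force: [-0.1, -0.6, -0.6]
gripper_width: 85.3
grasp_force: 0.0
```

Run:
```python
from h import *
s=get_image("side");t=get_image("top")
st=sense();p=st["tcp_pos"];R=axes()
def proj(n,P):
    c=camera_info(n);M=np.linalg.inv(np.array(c["cam_to_world"]));q=np.array(c["camera_matrix"])@(M[:3,:3]@np.array(P)+M[:3,3]);return q[:2]/q[2]
for im,n in((s,"side"),(t,"top")):
    for z in(0,19):
        q=[tuple(np.round(proj(n,p+R@[0,y,z])*8).astype(int).tolist()) for y in(-43,43)]
        cv2.line(im,q[0],q[1],(0,0,255) if z else (0,255,0),1,cv2.LINE_AA,3)
a=cv2.resize(s[240:430,210:390],(560,590),interpolation=cv2.INTER_CUBIC)
b=cv2.resize(t[210:330,170:230],(230,460),interpolation=cv2.INTER_CUBIC)
c=np.zeros((590,795,3),np.uint8);c[:,:560]=a;c[:460,562:792]=b
cv2.imwrite("pics/f.png",c)
```

```text
(no output)
```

View pics/f.png

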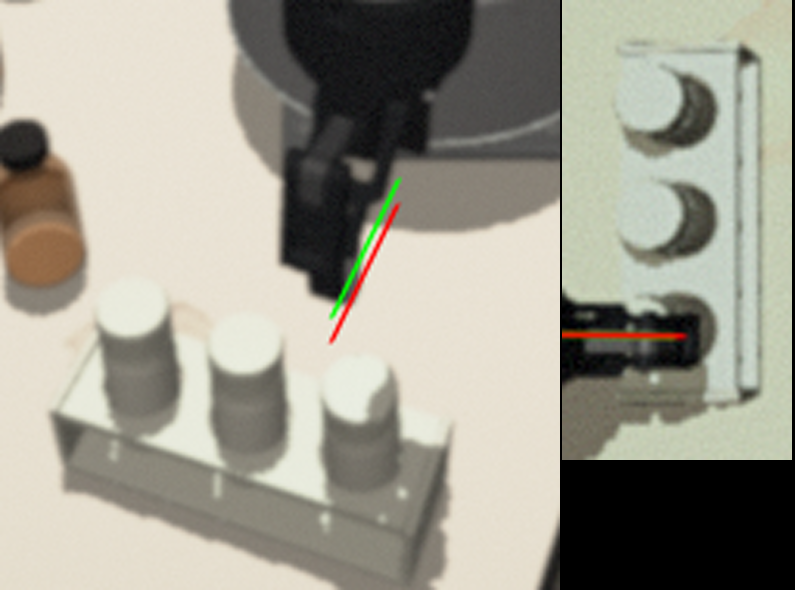

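Closing is along y, confirmed. The tips (about (330,298) in the crop) stand higher than I assumed, so I need to grasp lower.

>>> {"method": "carry_out", "body": {
  "increments": "0 0 0.8 0;0 0 0.8 0;0 0 0.5 0;0 0 0.32 0;0 0 0 0;0 0 0 0;0 0 0 0;0 0 0 0;0 0 0 0;0 0 0 0"
}}

```text
time: 7.9
tcp_pos: [409.0, 213.5, 97.3]
eef_rot: [-0.007, 1.0, 0.0, 0.0]
ft_force: [-0.1, -0.7, -0.2]
gripper_width: 85.7
grasp_force: 0.0
```

>>> {"method": "carry_out", "body": {
  "increments": "0 0 0 0;0 0 0 0;0 0 0 0;0 0 0 0;0 0 0 0;0 0 0 0;0 0 0 0;0 0 0 0;0 0 0 0;0 0 0 0",
  "gripper": 1,
  "force": 30
}}

```text
time: 9.15
tcp_pos: [409.1, 213.6, 97.3]
eef_rot: [-0.007, 1.0, 0.0, 0.0]
ft_force: [-1.1, 0.0, 5.2]
gripper_width: 39.0
grasp_force: 30.0
```

>>> {"method": "carry_out", "body": {
  "increments": "0 0 -0.3 0;0 0 -0.5 0;0 0 -0.6 0;0 0 -0.6 0;0 0 -0.6 0;0 0 -0.4 0;0 0 0 0;0 0 0 0;0 0 0 0;0 0 0 0"
}}

```text
time: 10.4
tcp_pos: [408.3, 213.2, 276.1]
eef_rot: [-0.007, 1.0, -0.0, -0.001]
ft_force: [0.1, 0.0, -3.8]
gripper_width: 39.2
grasp_force: 31.1
```

>>> {"method": "carry_out", "body": {
  "increments": "-0.14 -0.3 0 0;0 -0.6 0 0;0 -0.9 0 0;0 -1 0 0;0 -1 0 0;0 -0.9 0 0;0 -0.8 0 0;0 -0.5 0 -0.2;0 -0.22 0 -0.8;0 0 0 -1"
}}

```text
time: 11.65
tcp_pos: [422.3, -160.7, 276.6]
eef_rot: [-0.107, 0.994, 0.0, -0.0]
ft_force: [-0.4, 0.4, -3.1]
gripper_width: 39.1
grasp_force: 31.4
```

Run:
```python
from h import *
s=get_image("side")
st=sense();p=st["tcp_pos"];R=axes();print(p,np.degrees(np.arctan2(R[1,1],R[0,1])),st["ft_force"],st["qpos"])
cv2.imwrite("pics/g.png",cv2.resize(s[120:300,260:440],(590,590),interpolation=cv2.INTER_CUBIC))
k=np.array([502.1,-142.5]);print("radius",p[:2]-k,np.hypot(*(p[:2]-k)))
```

```text
[ 422.20075627 -160.18737123  276.59613668] 102.4257160351694 [-0.29858067  0.39498585 -3.54159673] [-3.62672960e-01  1.15283592e-01 -1.81084423e-01  1.27536406e+00
  5.65182779e-05 -5.79542854e-01]
radius [-79.89924373 -17.68737123] 81.83356432661606
```

View pics/g.png

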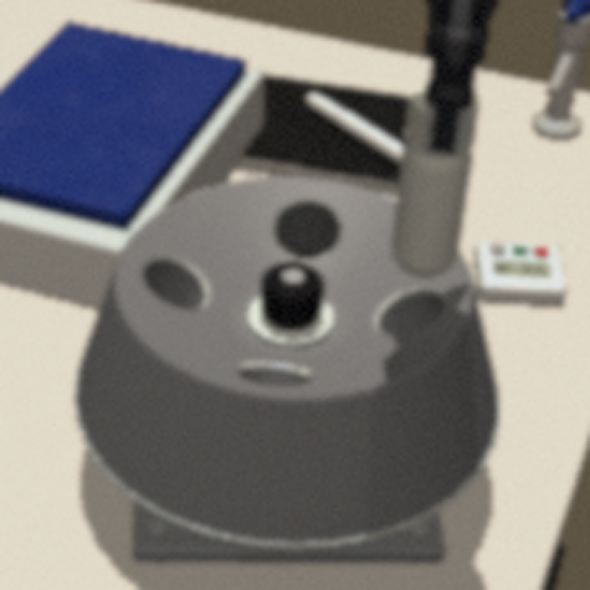

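The tube hangs vertically above the near pocket, with its foot at about (425,270) in the crop and the mouth at (415,312). Now I'll lower it into the mouth.

>>> {"method": "carry_out", "body": {
  "increments": "0 0 0.3 0;0 0 0.3 0;0 0 0.16 0;-0.04 0 0.05 0;-0.04 0 0.05 0;0 0 0 0;0 0 0 0;0 0 0 0;0 0 0 0;0 0 0 0",
  "force": 20
}}

```text
time: 12.95
tcp_pos: [427.2, -158.6, 225.6]
eef_rot: [-0.106, 0.994, -0.0, 0.0]
ft_force: [-0.0, 0.2, -3.4]
gripper_width: 39.3
grasp_force: 30.9
```

>>> {"method": "carry_out", "body": {
  "increments": "-0.03 0 0.06 0;-0.04 0 0.06 0;-0.05 0 0.06 0;-0.06 0 0.06 0;0 0 0 0;0 0 0 0;0 0 0 0;0 0 0 0;0 0 0 0;0 0 0 0"
}}

```text
time: 14.2
tcp_pos: [437.6, -156.2, 211.1]
eef_rot: [-0.106, 0.994, 0.0, -0.0]
ft_force: [0.1, -1.5, -3.1]
gripper_width: 38.7
grasp_force: 30.0
```

>>> {"method": "carry_out", "body": {
  "increments": "-0.03 0 0.08 0;-0.03 0 0.08 0;0 0 0.08 0;0 0 0.1 0;0.01 0 0.1 0;0.02 0 0.1 0;0 0 0 0;0 0 0 0;0 0 0 0;0 0 0 0"
}}

```text
time: 15.45
tcp_pos: [442.7, -155.9, 179.5]
eef_rot: [-0.107, 0.994, -0.0, 0.003]
ft_force: [6.6, 1.2, 0.4]
gripper_width: 38.8
grasp_force: 31.0
```

>>> {"method": "carry_out", "body": {
  "increments": "-0.04 0 0.03 0;0 0 0.06 0;0 0 0.06 0;0.01 0 0.06 0;0.02 0 0.06 0;0 0 0 0;0 0 0 0;0 0 0 0;0 0 0 0;0 0 0 0"
}}

```text
time: 16.7
tcp_pos: [439.5, -155.5, 162.4]
eef_rot: [-0.106, 0.994, 0.0, -0.001]
ft_force: [-3.2, -0.5, -3.0]
gripper_width: 39.0
grasp_force: 30.6
```

>>> {"method": "carry_out", "body": {
  "increments": "0 0 0 0;0 0 0 0;0 0 0 0;0 0 0 0;0 0 0 0;0 0 -0.4 0;0 0 -0.6 0;0 0 -0.7 0;0 0 0 0;0 0 0 0",
  "gripper": -1
}}

```text
time: 17.95
tcp_pos: [439.9, -155.7, 264.2]
eef_rot: [-0.106, 0.994, 0.0, -0.0]
ft_force: [-0.1, 0.4, 0.2]
gripper_width: 85.6
grasp_force: 0.0
```

Run:
```python
from h import *
t=get_image("top");s=get_image("side");cv2.imwrite("pics/h_t.png",t);cv2.imwrite("pics/h_s.png",s)
st=sense();print(st["tcp_pos"],st["ft_force"])
def proj(n,P):
    c=camera_info(n);M=np.linalg.inv(np.array(c["cam_to_world"]));q=np.array(c["camera_matrix"])@(M[:3,:3]@np.array(P)+M[:3,3]);return q[:2]/q[2]
r=78-46*.4226;z=149.6+46*.906;u=np.array([-.977,-.212])
P=np.r_[np.array([502.1,-142.7])+u*r,z];print("cap top expected",P,proj("side",P),proj("top",P))
g=cv2.cvtColor(s,cv2.COLOR_BGR2GRAY)
# bright cap blob in the side view near the rotor
m=np.zeros_like(g);m[170:260,350:420]=1
b=((g>135)&(m>0)).astype(np.uint8);n,_,sv,ce=cv2.connectedComponentsWithStats(b)
for i in range(1,n):
  if sv[i,4]>40: print(sv[i],ce[i])
hh=cv2.HoughCircles(cv2.resize(cv2.cvtColor(t,cv2.COLOR_BGR2GRAY)[190:330,280:430],None,fx=4,fy=4),cv2.HOUGH_GRADIENT,1,70,param1=120,param2=18,minRadius=25,maxRadius=50)
for x,y,rr in hh[0]: print(280+x/4,190+y/4,rr/4)
```

```text
[ 439.24662551 -155.4433504   263.31663889] [-0.61876974 -0.48918413 -0.4288219 ]
cap top expected [ 444.8864892 -155.1148048  191.276    ] [377.26120011 197.87043272] [366.87909174 283.6529469 ]
[ 350  170   70   40 1506] [392.13213811 188.57304117]
[350 211  15  14  86] [358.10465116 218.19767442]
[406 212  14  48 501] [414.08982036 233.67664671]
353.375 220.375 10.35
359.125 256.625 9.15
```

>>> {"method": "carry_out", "body": {
  "increments": "-0.117 0.37 0 0;-0.234 0.74 0 0;-0.25 0.79 0 0;-0.25 0.79 0 0;-0.25 0.79 0 0;-0.25 0.79 0 0;-0.25 0.79 0 0;-0.19 0.6 0 0;-0.082 0.26 0 0;0 0 0 0"
}}

```text
time: 19.3
tcp_pos: [474.3, 215.3, 263.5]
eef_rot: [-0.107, 0.994, -0.001, -0.001]
ft_force: [-0.6, -0.4, 0.2]
gripper_width: 85.7
grasp_force: 0.0
```

Run:
```python
from h import *
t=get_image("top");s=get_image("side");cv2.imwrite("pics/i_t.png",t);cv2.imwrite("pics/i_s.png",s)
print(sense()["tcp_pos"])
c=np.zeros((590,790,3),np.uint8)
c[:,:400]=cv2.resize(t[190:330,290:385],(400,590),interpolation=cv2.INTER_CUBIC)
c[:400,400:]=cv2.resize(s[170:270,300:397],(390,400),interpolation=cv2.INTER_CUBIC)
cv2.imwrite("pics/i.png",c)
```

```text
[474.35815152 214.04021527 264.0566726 ]
```

View pics/i.png

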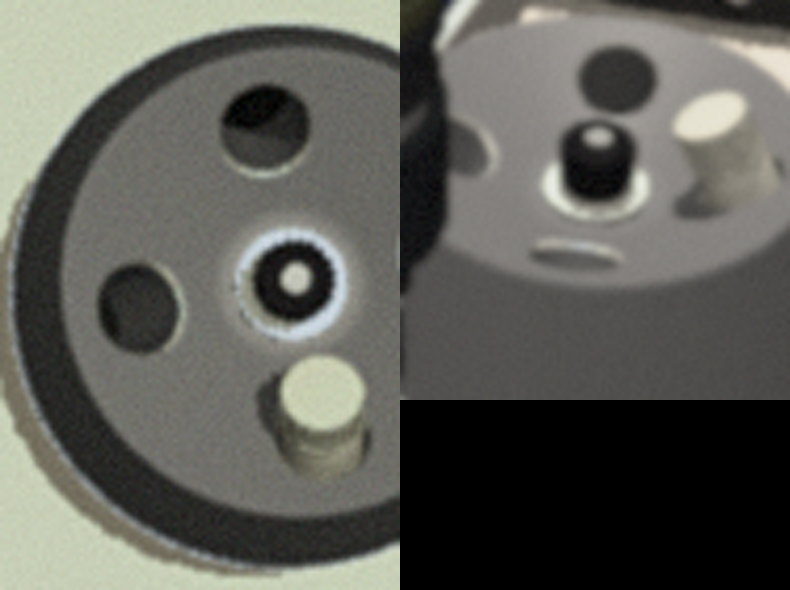

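The first tube is home: its cap top is at about (366.4,283.3) in the top view and (377,199) in the side view, as expected for a fully seated tube. Next is the middle tube.

>>> {"method": "carry_out", "body": {
  "increments": "0 0 0.5 0;0 0 0.7 0;0 0 0.7 0;0 0 0.5 0;0 0 0.3 0;0 0 0.075 0;0 0 0 0;0 0 0 0;0 0 0 0;0 0 0 0"
}}

```text
time: 20.65
tcp_pos: [475.0, 215.4, 98.5]
eef_rot: [-0.106, 0.994, 0.0, 0.0]
ft_force: [-0.2, -0.2, -0.1]
gripper_width: 85.2
grasp_force: 0.0
```

>>> {"method": "carry_out", "body": {
  "increments": "0 0 0 0;0 0 0 0;0 0 0 0;0 0 0 0;0 0 0 0;0 0 0 0;0 0 0 0;0 0 0 0;0 0 0 0;0 0 0 0",
  "gripper": 1,
  "force": 30
}}

```text
time: 21.9
tcp_pos: [474.9, 215.3, 98.2]
eef_rot: [-0.106, 0.994, 0.0, 0.0]
ft_force: [-0.2, 0.8, 3.4]
gripper_width: 39.0
grasp_force: 30.4
```

>>> {"method": "carry_out", "body": {
  "increments": "0 0 -0.3 0;0 0 -0.5 0;0 0 -0.6 0;0 0 -0.6 0;0 0 -0.6 0;0 0 -0.4 0;0 0 0 0;0 0 0 0;0 0 0 0;0 0 0 0"
}}

```text
time: 23.15
tcp_pos: [474.2, 214.9, 276.9]
eef_rot: [-0.106, 0.994, -0.0, -0.001]
ft_force: [-0.1, 0.7, -2.3]
gripper_width: 39.3
grasp_force: 31.1
```

Run:
```python
from h import *
f=[]
for i in range(8):
    get_image("side");f.append(sense()["ft_force"])
print(np.mean(f,0),np.std(f,0))
```

```text
[-0.08067327  0.02951791 -2.76038852] [0.5015964  0.31744143 0.65898207]
```

>>> {"method": "carry_out", "body": {
  "increments": "-0.03 -0.3 0 0;-0.06 -0.6 0 0;-0.08 -0.85 0 0;-0.08 -0.9 0 0;-0.08 -0.9 0 0;-0.08 -0.9 0 0;-0.07 -0.75 0 0;-0.05 -0.5 0 0;-0.02 -0.22 0 0;0 0 0 0"
}}

```text
time: 24.8
tcp_pos: [582.0, -125.8, 277.8]
eef_rot: [-0.106, 0.994, 0.0, -0.0]
ft_force: [0.0, 0.2, -2.7]
gripper_width: 39.3
grasp_force: 31.1
```

Run:
```python
from h import *
t=get_image("top");cv2.imwrite("pics/j_t.png",t)
st=sense();p=st["tcp_pos"];R=axes();print(p,R[:2,:2].round(3),st["ft_force"])
c=np.array([502.1,-142.7]);u=np.array([.977,.212]);print("r",(p[:2]-c)@u,"tang",(p[:2]-c)@np.array([-u[1],u[0]]))
g=cv2.cvtColor(t,cv2.COLOR_BGR2GRAY)
hh=cv2.HoughCircles(cv2.resize(g[190:330,280:430],None,fx=4,fy=4),cv2.HOUGH_GRADIENT,1,70,param1=120,param2=16,minRadius=25,maxRadius=50)
for x,y,rr in hh[0]: print(280+x/4,190+y/4,rr/4)
```

```text
[ 581.76025069 -124.79385909  277.91717391] [[-0.977 -0.211]
 [-0.211  0.977]] [-0.76104792  0.21176639 -2.43139377]
r 81.62416679524048 tang 0.6063265196396335Traceback (most recent call last):
  File "<stdin>", line 7, in <module>
TypeError: 'NoneType' object is not subscriptable
```

>>> {"method": "carry_out", "body": {
  "increments": "0 0 0.3 0;0 0 0.3 0;0 0 0.18 0;0.04 0 0.05 0;0.04 0 0.05 0;0 0 0 0;0 0 0 0;0 0 0 0;0 0 0 0;0 0 0 0"
}}

```text
time: 26.1
tcp_pos: [577.5, -126.0, 225.2]
eef_rot: [-0.106, 0.994, 0.0, 0.0]
ft_force: [-0.3, -0.3, -3.2]
gripper_width: 39.1
grasp_force: 31.1
```

>>> {"method": "carry_out", "body": {
  "increments": "0.03 0 0.06 0;0.04 0 0.06 0;0.05 0 0.06 0;0.06 0 0.06 0;0 0 0 0;0 0 0 0;0 0 0 0;0 0 0 0;0 0 0 0;0 0 0 0"
}}

```text
time: 27.35
tcp_pos: [566.9, -128.4, 210.8]
eef_rot: [-0.106, 0.994, -0.0, -0.0]
ft_force: [1.4, -0.6, 3.3]
gripper_width: 38.8
grasp_force: 32.1
```

Same pattern as the first insertion, so I'll continue.

>>> {"method": "carry_out", "body": {
  "increments": "0.04 0 0.08 0;0.03 0 0.08 0;0.01 0 0.08 0;0.01 0 0.1 0;0 0 0.1 0;-0.01 0 0.1 0;0 0 0 0;0 0 0 0;0 0 0 0;0 0 0 0"
}}

```text
time: 28.6
tcp_pos: [561.1, -129.4, 178.0]
eef_rot: [-0.106, 0.994, 0.0, -0.001]
ft_force: [-4.1, -1.8, 1.4]
gripper_width: 38.8
grasp_force: 33.9
```

>>> {"method": "carry_out", "body": {
  "increments": "0.02 0 0.03 0;0 0 0.06 0;0 0 0.06 0;-0.01 0 0.06 0;-0.02 0 0.05 0;0 0 0 0;0 0 0 0;0 0 0 0;0 0 0 0;0 0 0 0"
}}

```text
time: 29.85
tcp_pos: [562.8, -129.1, 162.8]
eef_rot: [-0.106, 0.994, 0.0, -0.0]
ft_force: [2.6, 1.5, -2.3]
gripper_width: 38.5
grasp_force: 33.5
```

>>> {"method": "carry_out", "body": {
  "increments": "0 0 0 0;0 0 0 0;0 0 0 0;0 0 0 0;0 0 0 0;0 0 -0.4 0;0 0 -0.6 0;0 0 -0.7 0;0 0 -0.5 0;0 0 0 0",
  "gripper": -1
}}

```text
time: 31.1
tcp_pos: [564.3, -129.5, 297.6]
eef_rot: [-0.106, 0.994, -0.001, 0.003]
ft_force: [-0.4, -0.1, 0.4]
gripper_width: 85.4
grasp_force: 0.0
```

>>> {"method": "carry_out", "body": {
  "increments": "0 0.6 0 0;0 0.9 0 0;0 1 0 0;0 1 0 0;0 1 0 0;0 0.8 0 0;0 0.4 0 0;0 0 0 0;0 0 0 0;0 0 0 0"
}}

```text
time: 32.35
tcp_pos: [490.6, 203.9, 294.5]
eef_rot: [-0.106, 0.994, -0.0, -0.0]
ft_force: [0.2, 0.1, -0.6]
gripper_width: 85.9
grasp_force: 0.0
```

Run:
```python
from h import *
t=get_image("top");s=get_image("side");cv2.imwrite("pics/k_t.png",t);cv2.imwrite("pics/k_s.png",s)
def proj(n,P):
    c=camera_info(n);M=np.linalg.inv(np.array(c["cam_to_world"]));q=np.array(c["camera_matrix"])@(M[:3,:3]@np.array(P)+M[:3,3]);return q[:2]/q[2]
for sg in(1,-1):
    u=sg*np.array([.977,.212])
    for d in(0,10):
        P=np.r_[np.array([502.1,-142.7])+u*(78-(46+d)*.4226),149.6+(46+d)*.906];print(sg,"out by",d,"top",proj("top",P).round(1),"side",proj("side",P).round(1))
for n,im,(x0,x1,y0,y1) in(("top",t,(315,405,210,305)),("side",s,(305,400,172,250))):
    g=cv2.cvtColor(im,cv2.COLOR_BGR2GRAY)[y0:y1,x0:x1]
    for th in(150,175,195):
        k,_,sv,ce=cv2.connectedComponentsWithStats((g>th).astype(np.uint8))
        for i in range(1,k):
            if 60<sv[i,4]<900: print(n,th,sv[i]+[x0,y0,0,0,0],(ce[i]+[x0,y0]).round(1))
st=sense();print(st["time"],st["tcp_pos"])
```

```text
1 out by 0 top [355.4 227.1] side [322.  191.5]
1 out by 10 top [356.1 228.5] side [324.  188.2]
-1 out by 0 top [366.9 283.7] side [377.3 197.9]
-1 out by 10 top [366.8 281.5] side [375.6 194.1]
top 150 [346 219  19  18 274] [355.1 227.5]
top 150 [346 243  28  29 260] [359.9 256.6]
top 150 [358 274  19  18 269] [366.8 282.6]
top 175 [346 219  18  18 240] [355.  227.5]
top 175 [346 244  26  27 160] [360.9 256.2]
top 175 [358 275  18  17 244] [366.6 282.6]
top 195 [347 220  17  16 144] [354.9 227. ]
top 195 [356 246  16  24  65] [366.3 261.4]
top 195 [359 275  17  16 213] [366.7 282.5]
side 150 [305 172  13  16  80] [310.  178.7]
side 150 [330 172  44  18 228] [353.9 178.4]
side 150 [375 176  25  22 176] [391.8 185. ]
side 150 [314 185  19  15 200] [322.7 192.2]
side 150 [367 192  20  13 193] [376.7 197.9]
side 150 [334 210  29  15 158] [347.7 218.2]
side 175 [305 172  12  15  63] [309.9 178.5]
side 175 [380 177  20  19 135] [393.2 185.3]
side 175 [315 186  17  13 159] [322.7 192.3]
side 175 [368 193  18  12 153] [376.8 198.2]
side 195 [383 179  17  16 103] [394.1 185.6]
side 195 [316 187  15  12 129] [322.8 192.4]
side 195 [369 193  16  11 128] [376.8 198.1]
32.45 [490.67727272 204.0848295  294.7665982 ]
```

```bash
python3 -c "
from station import *
print(sign_off())"
```

```text
the job is handed in; nothing more can be done
None
```

Both tubes that weighed about 3 N are home in opposite pockets, judged from cap positions in both views; the third, never lifted and light by elimination, is still in its rack well, and the job is handed in (`sign_off()` gave no verdict).

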